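# Make up the rail kit and the door kit for a switch cabinet

### The arm

A 6-joint arm with a two-finger parallel gripper is mounted at the origin on the work surface. World frame = base frame: x ahead of the robot, y to its left, z up, the work surface at z = 0. Lengths are in m, angles in rad, forces in N, time in s.
With the tool pointing down it reaches from about 0.4 to 0.925 m from the base axis. Payload 12.5 kg.
Tool frame: the origin (TCP) lies at the very end of the fingers, on their centre line; the grasp point (between the pads) lies 19 mm behind it; z points along the fingers, y is the line along which they close (so a half turn about z gives the same grasp; the last joint's range is limited). The gripper opens to 95 mm and grips with 3 to 60 N. Pads are 20 mm wide; open, the fingers measure 119 mm over their backs; the gripper's body (75 mm by 180 mm) begins 59 mm behind the grasp point.
Start: joints at [-1.223, 0.491, 1.559, -0, 1.092, -0.106], TCP at [0.274, -0.562, 0.189] pointing down, gripper open.
Joint ranges: [-3.1, 3.1], [-0.84, 2.19], [0.05, 2.79], [-1.13, 4.28], [0.06, 2.93], [-2.69, 2.69]. Speed limits (rad/s): [2.22, 2.22, 2.79, 3.14, 3.14, 3.14].

### API

Orientations are given as a rotation vector (axis times angle).
In Python, from workcell import manip, planner, viewer, order gives the robot as it stands. The module is installed in compiled form; this text tells all that it offers. Calls block until the motion is done:
- manip.move_ptp(position, orientation): joint-space move of the TCP to a pose.
- manip.move_linear(position, orientation=None, v=0.15, until_force=None): straight line of the TCP; orientation=None keeps the orientation; v is the mean speed in m/s. With until_force (N) it stops when the force on the tool has changed by that much, and returns True; else False.
- manip.move_j(angles): joint-space move.
- manip.grip(opening, newtons=None): finger opening in m; newtons is the grip in N (None keeps the last); returns when the fingers have stopped.
- manip.sleep(seconds).
- planner.ik(position, orientation): joint angles nearest the present ones, or None.
- viewer.get_image(name): name is "side" or "top"; returns the picture (420x560x3 uint8, red, green, blue); there is no depth.
- viewer.camera_params(name): a dict with "fx", "fy", "cx", "cy" (pixels), "k1" (the pictures are not rectified: a ray, as slopes to the right and down, at radius r is drawn at 1 + k1 r^2 times it, then the intrinsics apply), "R" (3x3) and "t" (3): a world point X has camera coordinates R X + t. Camera axes: x right, y down, z forward; pixel columns grow to the right and rows downward; lengths in m; the calibration is good to about 2 mm. A picture is of the moment at which its call begins. camera_params takes no time and is no camera call.
A pose or a line that the arm cannot do raises manip.PlanningError and nothing moves.
- order.job_done(): hands the job in; it is judged then, once.
Readings, each from a call of its own:
- manip.current_time(): time.
- manip.current_q(): joint angles.
- manip.current_qvel(): joint speeds.
- manip.current_joint_torque(): joint torques, N m.
- manip.current_eef_pos(): TCP position.
- manip.current_tcp_rot(): TCP orientation.
- manip.current_ft_force(): force on the tool from outside, world axes, zero at the start.
- manip.current_torque(): the same for the moment, N m.
- manip.current_width(): finger opening in m.
- manip.current_finger_force(): force on a finger pad.
Only numpy, scipy, OpenCV 4.12 (cv2) and the standard library are available. Lean on these libraries where they do the work, as an engineer would, in place of code of your own. Each camera call takes 0.05 s, during which the arm holds its last target. There are 200 camera calls.

### The job

Make up two kits for a switch cabinet. Rail kit, in the divided tray: stand the wide (three-pole) breaker in the long bay and the contactor in the short bay, each upright and flat on the bay's floor. Door kit, on the sloping shelf: lay the large cover plate flat, then the small one flat on top of it, both in the middle with their long sides running up the slope and their lower ends leaning against the backstop; leave the narrow breaker, the screwdriver and the mug where they are.

Things in the scene. Friction and masses are not known exactly. Their poses are not given: they have to be found in the camera images.
- wide_breaker_mid (a point): three-pole circuit breaker, white plastic, loose, lying on its back on the bench: 85 long (its x) by 54 wide (its y) by 70 high, stepped: the lower 46 mm is 85 long, above it a nose 46 long (same 54 width) carries a black toggle bar (7 mm higher, look only). About 0.25 to 0.5 kg. The point is its centre, 35 above its underside; z up. Grip across the 54 mm width. Its two ends are alike: either way round is fine
- narrow_breaker_mid (a point): single-pole breaker, same outline and look but only 18 wide (y): 85 x 18 x 70. It is not wanted in either kit: leave it. The point is its centre, 35 above its underside
- contactor_mid (a point): contactor, grey plastic block with screws, loose: 70 long (its x) by 45 wide (its y) by 75 high, stepped: lower 40 mm is 70 long, then 54 long up to 60 mm, then 40 long up to the top (45 wide throughout). About 0.22 to 0.45 kg. The point is its centre, 37.5 above its underside; z up. Grip across the 45 mm width; either way round is fine
- large_cover_mid (a point): large cover plate, beige painted metal, loose, lying flat: 110 long (x) by 65 wide (y) by 10 thick, four small dark screw marks at its corners. The point is its centre, 5 above its underside. About 0.13 to 0.25 kg. Grip across the 65 mm width; either end may go first
- small_cover_mid (a point): small cover plate, beige painted metal, loose, lying flat: 70 long (x) by 45 wide (y) by 10 thick, with one dark round mark in its middle. The point is its centre, 5 above its underside. About 0.06 to 0.13 kg. Grip across the 45 mm width; either end may go first
- long_bay: the long bay of the fixed grey tray: inside 105 long (x) by 80 wide (y). The origin is the middle of its floor, 4 above the bench. x runs along the tray, away from the short bay; z up. The walls (5 thick) end 14 above this floor (18 above the bench)
- short_bay: the short bay of the same tray, at its end towards the robot: inside 90 long (x) by 80 wide (y), same floor height and walls, one wall between the bays. The origin is the middle of its floor; axes as those of the long bay
- slope: the blue sloping shelf, fixed, sloped at 20 degrees, its low end towards the robot. The origin is on the slope's upper face, in the middle of the line where that face meets the backstop (about 31 above the bench); x points up the slope, y along the backstop, z square off the slope. The face is 120 long (x) and 140 wide (y); the backstop stands 30 off the face along z, the full width. A plate leaning against it has its lower end at x = 0. Plates do not slide down by themselves
- screwdriver_mid (a point): screwdriver lying on the bench beyond the stock, about 200 long; a bystander, leave it. The point is on its axis near its middle, 13 above the bench
- mug: blue mug, 76 across, 90 high, with a handle, a bystander, leave it. The origin is the centre of its underside
There are look-alikes about, which are no part of the job. What is shaped like the part that bears large_cover_mid but green or turquoise is not meant. Leave any red look-alike of the part that bears wide_breaker_mid alone.

How it is judged:
On the way, in this order (a step that is already met when the one before it is completed fails the run):
1. the large cover lies flat on the slope, against the backstop (x of large_cover_mid in the frame of slope between 0.05 and 0.065 m and y of large_cover_mid in the frame of slope between -0.018 and 0.018 m and z of large_cover_mid in the frame of slope between 0.001 and 0.009 m and angle between the z axis of large_cover_mid and the z axis of slope, either way round below 0.09 rad and angle between the x axis of large_cover_mid and the x axis of slope, either way round below 0.17 rad), for 0.2 s.
2. the small cover lies flat on the large one, against the backstop (all of step 1 and x of small_cover_mid in the frame of slope between 0.03 and 0.045 m and y of small_cover_mid in the frame of slope between -0.018 and 0.018 m and z of small_cover_mid in the frame of slope between 0.011 and 0.019 m and angle between the z axis of small_cover_mid and the z axis of slope, either way round below 0.09 rad and angle between the x axis of small_cover_mid and the x axis of slope, either way round below 0.17 rad), for 0.2 s.
At the end, for the whole second after the job is handed in: Breaker upright and flat in the long bay (within 22 mm of its centre), contactor in the short bay (25 mm). Large cover flat on the slope, small one flat on it, lower ends within 10 mm of the backstop, within 18 mm of the middle, long sides within 10 degrees of the slope. All at rest, let go (all of step 2 and horizontal distance between wide_breaker_mid and long_bay below 0.022 m and z of wide_breaker_mid in the frame of long_bay between 0.03 and 0.04 m and angle between each of wide_breaker_mid, contactor_mid's own z axis and vertical below 0.08 rad and horizontal distance between contactor_mid and short_bay below 0.025 m and z of contactor_mid in the frame of short_bay between 0.0325 and 0.0425 m and linear speed of each of wide_breaker, contactor, large_cover, small_cover below 0.01 m/s); the robot touches nothing.
It fails at once if the narrow breaker is moved by more than 20 mm (distance of narrow_breaker_mid from where it was at the start of the episode above 0.02 m).
It fails at once if the screwdriver is moved by more than 30 mm (distance of screwdriver_mid from where it was at the start of the episode above 0.03 m).
It fails at once if the mug is moved by more than 20 mm (distance of mug from where it was at the start of the episode above 0.02 m).
It also fails if it takes over 128 s, if anything falls off the work surface, if the arm or the gripper's body presses on something with over 40 N, if the wrist force passes 120 N, or if a joint passes its speed limit or range.

## Working session

There is one attempt and no reset: what is moved stays moved. The work goes in short steps, each a Python script; the robot and the scene stay as the last script left them, time stands still between calls to the robot, and variables do not carry over. Pictures are saved under pics/ and viewed, at most 14 in all, crops included, and the job is handed in when it is done.

```bash
mkdir -p pics
python3 - <<'E'
from workcell import manip, planner, viewer, order
import cv2
for n in("top","side"):
    im=viewer.get_image(n); cv2.imwrite(f"pics/{n}0.png",im[:,:,::-1]); print(viewer.camera_params(n))
print(manip.current_tcp_rot(),manip.current_time(),manip.current_width())
E
```

```text
{'fx': 449.6687130793655, 'fy': 449.6687130793655, 'cx': 285.3588396709395, 'cy': 212.05653900564832, 'k1': 0.029032190355707716, 'R': array([[-0.019946  , -0.99978143,  0.00626507],
       [-0.98735455,  0.01871162, -0.15741943],
       [ 0.15726779, -0.00932573, -0.98751196]]), 't': array([-0.00876537,  0.58609577,  1.22177786])}
{'fx': 488.41015864508614, 'fy': 488.41015864508614, 'cx': 289.3184390973683, 'cy': 206.33945345347604, 'k1': -0.10175091545659402, 'R': array([[-7.01031903e-01, -7.13129873e-01,  2.33595065e-04],
       [-5.50763666e-01,  5.41212038e-01, -6.35412398e-01],
       [ 4.53005138e-01, -4.45573018e-01, -7.72172928e-01]]), 't': array([0.39679032, 0.34905677, 0.85304846])}
[-3.06008304e+00 -7.06573740e-01  1.66480217e-04] 0.1 0.09511855072714581
```

View pics/top0.png

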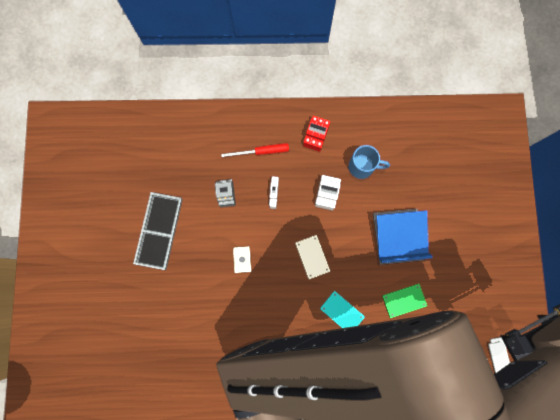

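View pics/side0.png

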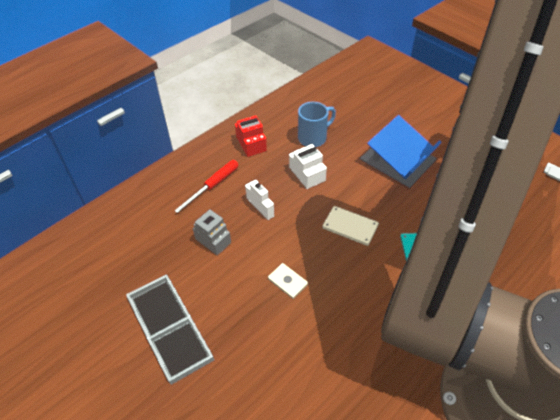

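Top view: large cover at (313,257), small cover (242,260), wide breaker (328,192), contactor (225,193), narrow breaker (274,191), tray (157,231) with its short bay toward the robot, slope (402,237). The side view shows the same items, nothing wanted is hidden. Next come enlarged crops and mask-based measurements.

```bash
cat > h.py <<'E'
import numpy as np, cv2
from workcell import manip, planner, viewer, order
from scipy.spatial.transform import Rotation as Ro
def rays(name,px):
    p=viewer.camera_params(name); px=np.atleast_2d(np.asarray(px,float))
    d=(px-[p['cx'],p['cy']])/[p['fx'],p['fy']]; u=d.copy()
    for _ in range(20): u=d/(1+p['k1']*(u**2).sum(1,keepdims=True))
    R=p['R']; return -R.T@p['t'], np.c_[u,np.ones(len(u))]@R
def onplane(name,px,z):
    c,d=rays(name,px); return c+d*((z-c[2])/d[:,2])[:,None]
def proj(name,X):
    p=viewer.camera_params(name); c=np.atleast_2d(X)@p['R'].T+p['t']; u=c[:,:2]/c[:,2:]
    return u*(1+p['k1']*(u**2).sum(1,keepdims=True))*[p['fx'],p['fy']]+[p['cx'],p['cy']]
def tri(a,b):
    c1,d1=rays("top",a); c2,d2=rays("side",b); d1=d1[0]/np.linalg.norm(d1);d2=d2[0]/np.linalg.norm(d2)
    s=np.linalg.lstsq(np.c_[d1,-d2],c2-c1,rcond=None)[0]
    A=c1+s[0]*d1;B=c2+s[1]*d2; return (A+B)/2,np.linalg.norm(A-B)
def blob(name,im,seed,lo,hi,win=45):
    hsv=cv2.cvtColor(im,cv2.COLOR_RGB2HSV); m=cv2.inRange(hsv,np.array(lo),np.array(hi))
    w=np.zeros_like(m); x,y=seed; w[max(0,y-win):y+win,max(0,x-win):x+win]=255
    cs,_=cv2.findContours(m&w,cv2.RETR_EXTERNAL,cv2.CHAIN_APPROX_NONE)
    return max(cs,key=cv2.contourArea)[:,0,:]
def rect(P):  # P Nx2 metres -> centre, long, short, angle of long axis
    (c,(w,h),a)=cv2.minAreaRect((P[:,:2]*1000).astype(np.float32))
    if w<h: w,h,a=h,w,a+90
    return np.array(c)/1000,w,h,(a+90)%180-90
E
python3 - <<'E'
from h import *
T=cv2.imread("pics/top0.png")[:,:,::-1].copy();S=cv2.imread("pics/side0.png")[:,:,::-1].copy()
for nm,im,ss in(("top",T,((313,257),(242,260))),("side",S,((350,225),(288,280)))):
    for s in ss:
        c=blob(nm,im,s,(10,15,130),(40,120,255),30); print(nm,s,cv2.contourArea(c),rect(onplane(nm,c,.01)))
hs=lambda im,p:cv2.cvtColor(im,cv2.COLOR_RGB2HSV)[p[1],p[0]]
print(hs(T,(313,250)),hs(T,(237,255)),hs(T,(157,195)),hs(T,(328,190)),hs(T,(400,230)),hs(T,(300,150)))
for nm,im,(x0,x1,y0,y1) in(("top",T,(130,440,165,275)),("side",S,(190,440,110,250))):
    c=cv2.resize(im[y0:y1,x0:x1],None,fx=800/(x1-x0),fy=800/(x1-x0),interpolation=cv2.INTER_CUBIC);cv2.imwrite(f"pics/{nm}1.png",c[:,:,::-1])
E
```

```text
top (313, 257) 886.0 (array([ 0.46153207, -0.09473557]), 112.65644073486328, 68.3892822265625, 18.886873245239258)
top (242, 260) 433.0 (array([0.45825119, 0.10649722]), 76.48438262939453, 50.37171173095703, 3.1910223960876465)
side (350, 225) 1222.5 (array([ 0.46185782, -0.08880118]), 113.13846588134766, 73.80255889892578, 18.925119400024414)
side (288, 280) 760.0 (array([0.45771649, 0.11205101]), 76.21124267578125, 52.0162353515625, 3.3679306507110596)
[ 24  29 234] [ 30   1 255] [ 81   9 190] [ 83   7 152] [107 182 234] [ 10 164 159]
```

View pics/top1.png

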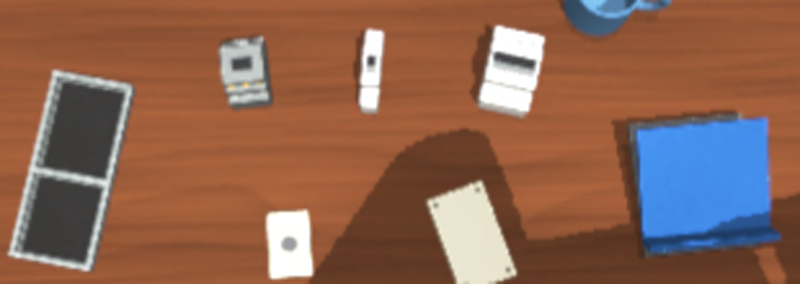

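View pics/side1.png

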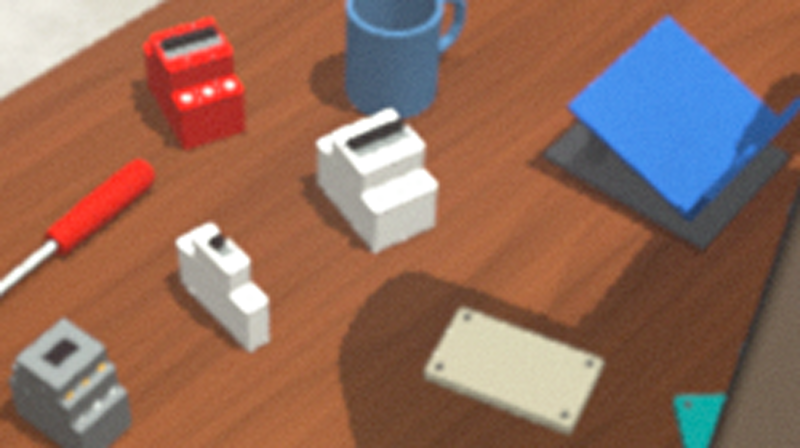

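Crops show large cover (four corner screws, shadowed), wide white breaker with a wide black toggle near side px (307,151), grey contactor with dark window near side (209,220), slope's high edge top px (377,213)–(428,210). Now compute the poses and check them by an overlay.

Run:
```python
from h import *
T=cv2.imread("pics/top0.png")[:,:,::-1].copy();S=cv2.imread("pics/side0.png")[:,:,::-1].copy()
I={"top":T,"side":S}
def cen(nm,seed,lo,hi,w):
    c=blob(nm,I[nm],seed,lo,hi,w); m=cv2.moments(c); print(nm,cv2.contourArea(c),rect(onplane(nm,c,.075))[1:]); 
    return c.mean(0)
for n,a,b in(("wide",(329,189),(307,151)),("contactor",(224,190),(209,220))):
    print(n,tri(cen("top",a,(0,0,0),(180,255,105),7),cen("side",b,(0,0,0),(180,255,80),8)))
# blobs
for nm,s,w in(("top",(328,192),20),("side",(308,165),26)):
    c=blob(nm,I[nm],s,(0,0,110),(180,60,255),w); print("wide",nm,rect(onplane(nm,c,.046)))
c=blob("top",T,(225,193),(0,0,60),(180,70,255),20); print("cont",rect(onplane("top",c,.06)))
for nm,s,w in(("top",(157,231),50),("side",(168,328),70)):
    c=blob(nm,I[nm],s,(0,0,120),(180,50,255),w); print("tray",nm,rect(onplane(nm,c,.018)))
H=[]
for a,b in(((376.9,213.1),(368.1,143.4)),((427.7,210.3),(399.4,115.3))):
    t=tri(a,b); print("slope hi",t,onplane("top",a,.072),onplane("side",b,.072))
```

```text
top 21.0 (37.66288757324219, 6.904126167297363, 74.54638671875)
side 22.0 (41.21448516845703, 7.377380847930908, 75.92635345458984)
wide (array([ 0.64866537, -0.14114799,  0.07036458]), np.float64(0.0018575288995078157))
top 15.5 (16.725202560424805, 8.493924140930176, 88.9596176147461)
side 18.5 (15.922903060913086, 8.652853965759277, -88.20497500896454)
contactor (array([0.64979596, 0.15334873, 0.07300526]), np.float64(0.002305564076604228))
wide top (array([ 0.64093536, -0.14193015]), 94.2994155883789, 58.63787841796875, -14.487564086914062)
wide side (array([ 0.63196692, -0.13431686]), 124.65294647216797, 98.73363494873047, -14.644638061523438)
cont (array([0.64181195, 0.1501021 ]), 75.68022155761719, 51.2509651184082, 6.07734489440918)
tray top (array([0.54501965, 0.3452431 ]), 211.0196533203125, 93.56733703613281, -11.853813171386719)
tray side (array([0.54258954, 0.35154376]), 216.6886749267578, 91.8071517944336, -11.842086791992188)
slope hi (array([ 0.57451818, -0.27641703,  0.05897997]), np.float64(0.0035645285748774616)) [[ 0.57403644 -0.27266463  0.072     ]] [[ 0.5652458  -0.26543504  0.072     ]]
slope hi (array([ 0.5814143 , -0.4160289 ,  0.06199655]), np.float64(0.001487021998258582)) [[ 0.57920755 -0.41311717  0.072     ]] [[ 0.5759494  -0.40474535  0.072     ]]
```

```bash
cat >> h.py <<'E'
def yawR(deg): return Ro.from_euler('z',deg,degrees=True)
PO=dict(large=((.4617,-.0925,0),18.9),small=((.458,.109,0),3.3),wide=((.647,-.142,0),-14.5),cont=((.650,.1527,0),6.1),tray=((.546,.348,0),-11.85))
SL=np.array([.463,-.348,.031]); SY=3.
def slopeR(): return yawR(SY)*Ro.from_euler('y',-20,degrees=True)
E
python3 - <<'E'
from h import *
T=cv2.imread("pics/top0.png");S=cv2.imread("pics/side0.png")
box=lambda x,y,z0,z1:[(sx*x/2,sy*y/2,z) for z in(z0,z1) for sx,sy in((-1,-1),(1,-1),(1,1),(-1,1))]
M=dict(large=box(110,65,0,10),small=box(70,45,0,10),wide=box(85,54,0,46)+box(46,54,46,70),cont=box(70,45,0,40)+box(40,45,60,75),tray=box(210,90,0,18))
sl=[(0,-70,0),(120,-70,0),(120,70,0),(0,70,0),(0,-70,30),(0,70,30)]
out=[]
for nm,im,(x0,x1,y0,y1) in(("top",T,(120,440,165,285)),("side",S,(110,450,105,385))):
    k=800/(x1-x0) if nm=="top" else 600/(y1-y0)
    k=min(k,800/(x1-x0)); c=cv2.resize(im[y0:y1,x0:x1],None,fx=k,fy=k,interpolation=cv2.INTER_CUBIC)
    P=[yawR(PO[n][1]).apply(np.array(m)/1000)+PO[n][0] for n,m in M.items()]+[slopeR().apply(np.array(sl)/1000)+SL]
    for i,p in enumerate(P):
        q=((proj(nm,p)+.5-[x0,y0])*k).astype(np.int32)
        for j in range(0,len(q)-3 if i==5 else len(q),4): cv2.polylines(c,[q[j:j+4]],True,(0,0,255) if j%8 else (0,255,0),1)
        if i==5: cv2.line(c,tuple(map(int,q[4])),tuple(map(int,q[5])),(0,0,255),1)
    cv2.imwrite(f"pics/{nm}2.png",c)
    m=blob(nm,im[:,:,::-1].copy(),(402,237) if nm=="top" else (403,147),(100,120,40),(125,255,255),42)
    a=cv2.approxPolyDP(m[:,None],2.5,True)[:,0]; print(nm,a.tolist())
E
```

```text
top [[426, 211], [377, 215], [378, 253], [382, 262], [431, 257], [427, 252]]
side [[397, 116], [368, 143], [405, 178], [440, 142], [431, 146]]
```

View pics/top2.png

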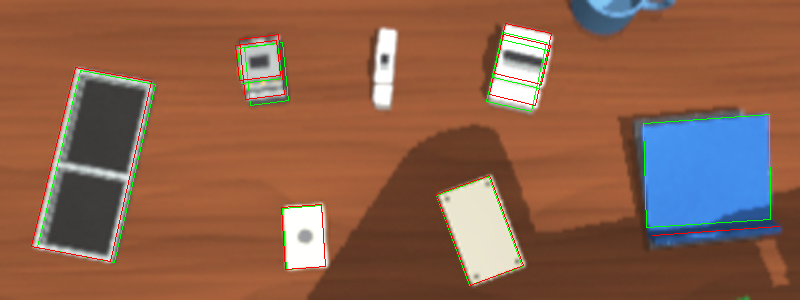

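View pics/side2.png

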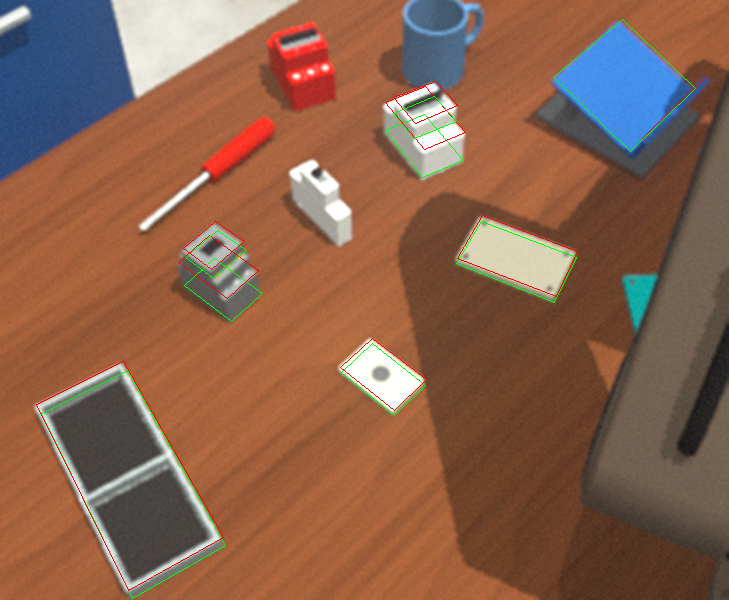

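The projected outlines fit in both views to about 2–3 mm (slope corners at top px (377,215), (426,211), side (368,143), (397,116)). I start with the large cover.

```bash
cat >> h.py <<'E'
def toolrot(xdir,zdir):
    """rotvec with tool x = +-xdir, tool z = zdir; sign whose joint 6 stays nearest the middle"""
    z=np.array(zdir,float); x=np.array(xdir,float); x-=z*(x@z); x/=np.linalg.norm(x)
    return [Ro.from_matrix(np.c_[s*x,np.cross(z,s*x),z]).as_rotvec() for s in(1,-1)]
def choose(pos,rots):
    c=[(abs(q[5]),r) for r in rots if (q:=planner.ik(pos,r)) is not None]
    return min(c,key=lambda t:t[0])[1]
def down(deg): return toolrot([np.cos(np.radians(deg)),np.sin(np.radians(deg)),0],[0,0,-1])
def log(*a): print(round(manip.current_time(),2),*a,np.round(manip.current_eef_pos(),4),'w',round(manip.current_width(),4),'F',np.round(manip.current_ft_force(),1),flush=True)
def pick(name,z,opening,N,up=.17,bench=False):
    p,a=PO[name]; p=np.array(p); r=choose(p+[0,0,up],down(a))
    manip.move_ptp(p+[0,0,up],r); manip.grip(opening)
    manip.move_linear(p+[0,0,z+.03],v=.2)
    hit=manip.move_linear(p+[0,0,z],v=.04,until_force=5 if bench else 15); log('at',hit)
    h=manip.current_eef_pos()[2]
    manip.grip(0.0,N); log('grip'); manip.move_linear(p+[0,0,up],v=.2); log('lift'); return h
def sp(x,y,z): return slopeR().apply([x,y,z])+SL
def lay(xs,h,base):
    m=slopeR().as_matrix(); r=choose(sp(xs,0,.09),toolrot(m[:,0],-m[:,2]))
    manip.move_ptp(sp(xs,0,.10),r); log('above')
    manip.move_linear(sp(xs,0,base+h+.012),v=.15)
    hit=manip.move_linear(sp(xs,0,base+h-.008),v=.02,until_force=5); log('down',hit)
    z=slopeR().inv().apply(manip.current_eef_pos()-SL)[2]; print('slope z',z-h)
    hit=manip.move_linear(sp(xs-.03,0,z),v=.03,until_force=8); log('slide',hit, slopeR().inv().apply(manip.current_eef_pos()-SL))
E
python3 - <<'E'
from h import *
h=pick('large',.003,.082,25,bench=True); print(h)
if manip.current_width()>.055: lay(.068,h,0)
for n in("top","side"): cv2.imwrite(f"pics/{n}3.png",viewer.get_image(n)[:,:,::-1])
E
```

```text
4.17 at False [ 0.4618 -0.0925  0.0031] w 0.0823 F [ 0.2 -0.6  1.1]
5.52 grip [ 0.4617 -0.0925  0.003 ] w 0.0004 F [-0.5  0.6 -0.3]
6.5 lift [ 0.4612 -0.0923  0.1692] w 0.0006 F [-0.  -0.1  0.5]
0.0030629683919719125
```

Run:
```python
import cv2,numpy as np
a=cv2.imread("pics/top3.png")[150:330,200:440];b=cv2.imread("pics/side3.png")[100:340,220:460]
c=np.zeros((480,800,3),np.uint8);c[:300,:400]=cv2.resize(a,(400,300));c[:400,400:]=cv2.resize(b,(400,400));cv2.imwrite("pics/c3.png",c)
```

```text
(no output)
```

View pics/c3.png

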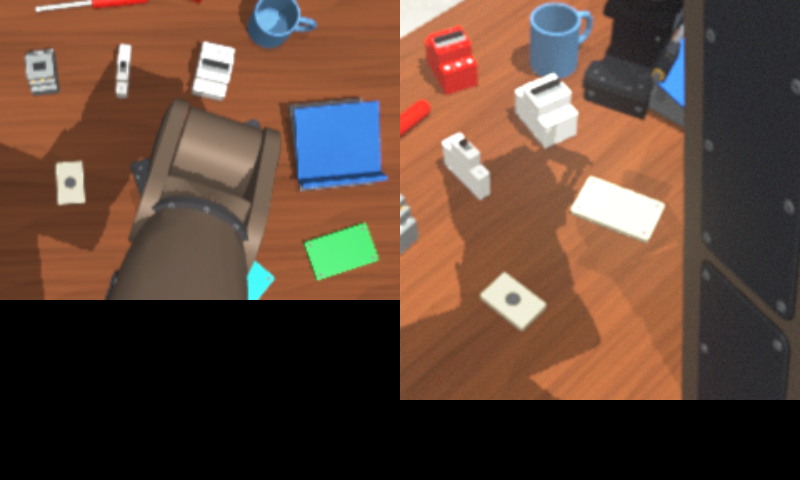

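The plate at side px (351,225) has not moved and the fingers closed on nothing. I'll go back down, open, and look closely before closing.

Run:
```python
from h import *
S=cv2.imread("pics/side3.png")[:,:,::-1].copy()
c=blob("side",S,(350,225),(10,5,150),(40,120,255),33); print(cv2.contourArea(c),rect(onplane("side",c,.01)))
p=np.array(PO['large'][0]); manip.grip(.082)
manip.move_linear(p+[0,0,.04],v=.2); im1=viewer.get_image("side")
print(manip.move_linear(p+[0,0,.003],v=.06,until_force=8)); log(); im2=viewer.get_image("side")
f=lambda i:cv2.resize(i[130:290,270:430],(400,400),interpolation=cv2.INTER_CUBIC)
cv2.imwrite("pics/c4.png",np.hstack([f(im1),f(im2)])[:,:,::-1])
```

```text
1317.0 (array([ 0.46172562, -0.08830704]), 116.0401382446289, 77.5685043334961, 18.93569564819336)
False
9.58 [ 0.4617 -0.0925  0.003 ] w 0.0822 F [-0.6  0.6 -0.3]
```

View pics/c4.png

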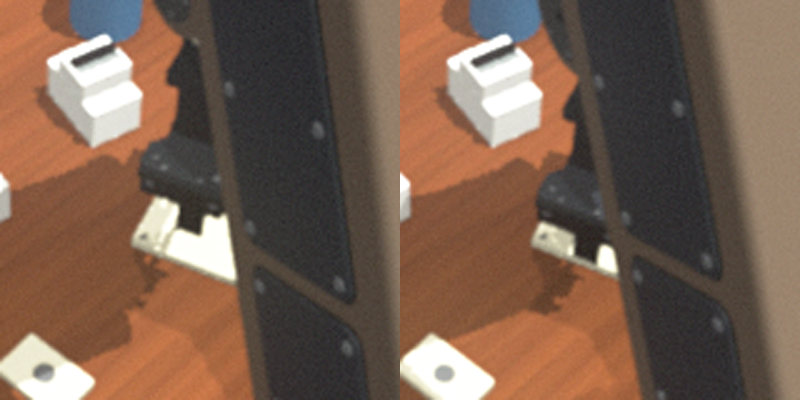

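The fingers straddle the plate (the near finger at crop (590,250) is beside its edge), so height is the suspect. I'll feel for the bench and close with intermediate readings.

Run:
```python
from h import *
p=np.array(PO['large'][0])
print(manip.move_linear(p+[0,0,-.008],v=.02,until_force=4)); log()
for w in(.072,.064,.058):
    manip.grip(w,20); log(w,manip.current_finger_force())
im=viewer.get_image("side"); cv2.imwrite("pics/c5.png",cv2.resize(im[180:270,300:420],(600,450),interpolation=cv2.INTER_CUBIC)[:,:,::-1])
```

```text
False
10.33 [ 0.4617 -0.0925 -0.008 ] w 0.0821 F [-0.2 -0.   0.6]
10.79 0.072 0.0 [ 0.4617 -0.0925 -0.008 ] w 0.0722 F [0.1 0.1 0.1]
11.22 0.064 0.0 [ 0.4617 -0.0925 -0.008 ] w 0.0642 F [ 0.4 -0.5 -0. ]
11.61 0.058 0.0 [ 0.4617 -0.0925 -0.008 ] w 0.058 F [ 0.  -0.1  0.4]
```

View pics/c5.png

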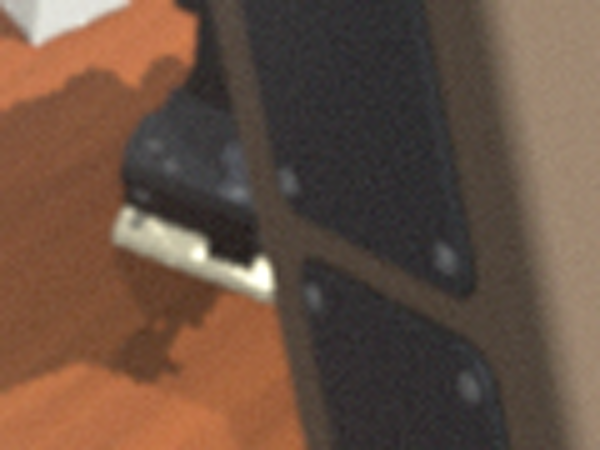

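The near finger (crop (230,250)) hovers above the plate, although the reading says −8 mm: the true TCP is higher than reported. I'll open and feel down to the bench to get the offset.

Run:
```python
from h import *
p=np.array(PO['large'][0])
manip.grip(.082)
print(manip.move_linear(p+[0,0,-.04],v=.02,until_force=4)); log()
```

```text
True
13.23 [ 0.4617 -0.0925 -0.0251] w 0.082 F [-0.  1.  8.]
```

Run:
```python
from h import *
p=np.array(PO['large'][0])
manip.move_linear(p+[0,0,-.0225],v=.05)
manip.grip(0.0,25); log('grip',manip.current_finger_force())
if manip.current_width()>.055:
    manip.move_linear(p+[0,0,.06],v=.1); log('lift'); print(viewer.get_image and 0)
im=viewer.get_image("side"); cv2.imwrite("pics/c6.png",cv2.resize(im[120:270,260:460],(800,600),interpolation=cv2.INTER_CUBIC)[:,:,::-1])
```

```text
13.93 grip 24.99966412782669 [ 0.4617 -0.0925 -0.0226] w 0.0646 F [-0.3 -0.5 -1.5]
14.9 lift [ 0.4614 -0.0924  0.0596] w 0.0644 F [-0.7  0.2 -1.6]
0
```

View pics/c6.png

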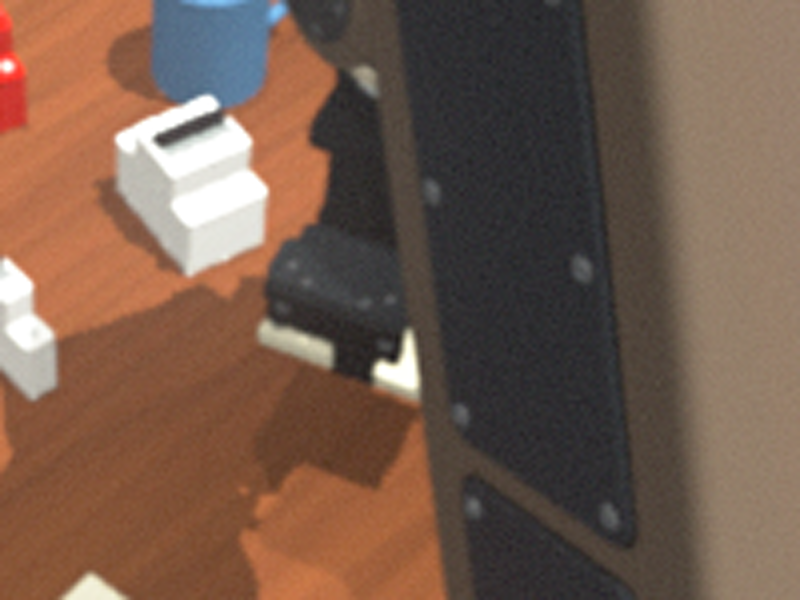

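The large cover is now held (width 64.5 mm). The tip lies about 25 mm short of the reported TCP, so I fold that into the heights.

```bash
sed -i 's/base+h+.012/base+h+.018/; s/base+h-.008/base+h-.014/; s/xs-.03,0,z/xs-.045,0,z/' h.py
python3 - <<'E'
from h import *
p=np.array(PO['large'][0])
manip.move_linear(p+[0,0,.15],v=.2); lay(.068,-.0226,0)
T=viewer.get_image("top");S=viewer.get_image("side")
c=np.zeros((400,800,3),np.uint8);c[:,:400]=cv2.resize(T[180:290,350:460],(400,400));c[:,400:]=cv2.resize(S[90:210,340:460],(400,400));cv2.imwrite("pics/c7.png",c[:,:,::-1])
E
```

```text
16.55 above [ 0.4925 -0.3452  0.1475] w 0.0648 F [-0.1  1.1 -0.6]
18.34 down True [ 0.5345 -0.3443  0.0329] w 0.0645 F [ 0.1 -0.1  1.9]
slope z -0.00011140212861312712
19.02 slide True [ 0.05406367  0.00062416 -0.02270829] [ 0.5215 -0.3443  0.0282] w 0.0647 F [0.2 2.  4.3]
```

View pics/c7.png

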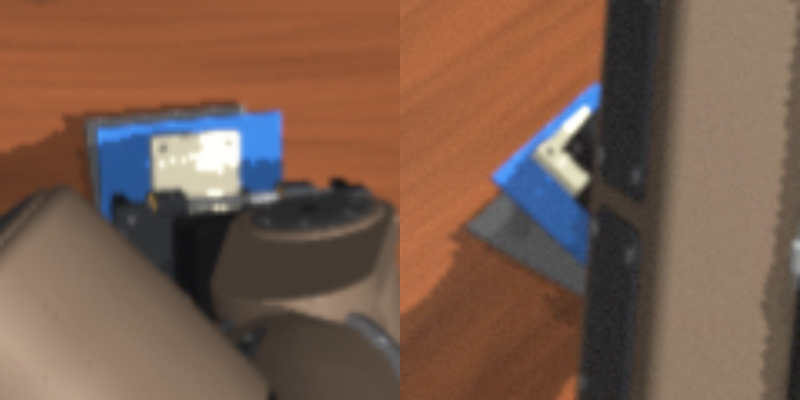

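The slide stopped at x = 0.054, z ≈ 0 on the slope, so the plate rests on the backstop; top crop shows it centred at (195,165). I release it, check, and pick up the small cover.

Run:
```python
from h import *
x,y,z=slopeR().inv().apply(manip.current_eef_pos()-SL)
manip.grip(.078); log('open'); manip.move_linear(sp(x,y,z+.12),v=.15)
h=pick('small',-.0226,.062,15,bench=False); print(h)
T=viewer.get_image("top");S=viewer.get_image("side")
c=blob("top",T,(402,237),(10,10,100),(45,120,255),40)
P=rays("top",c); m=slopeR().as_matrix(); o=sp(0,0,.01); n=m[:,2]
X=P[0]+P[1]*(((o-P[0])@n)/(P[1]@n))[:,None]; print('large on slope',rect(slopeR().inv().apply(X-SL)))
c=np.zeros((400,800,3),np.uint8);c[:,:400]=cv2.resize(T[180:290,350:460],(400,400));c[:,400:]=cv2.resize(S[90:210,340:460],(400,400));cv2.imwrite("pics/c8.png",c[:,:,::-1])
```

```text
19.63 open [ 0.5217 -0.3446  0.028 ] w 0.078 F [ 0.2  0.7 -0. ]
24.67 at False [ 0.4581  0.109  -0.0225] w 0.062 F [-0.5 -0.2  1. ]
25.1 grip [ 0.4581  0.109  -0.0224] w 0.0449 F [0.3 0.1 2.5]
26.22 lift [0.4575 0.1089 0.1692] w 0.0448 F [ 1.3 -0.8 -1. ]
-0.022531948387608657
large on slope (array([ 0.00434239, -0.01741601]), 23.19904899597168, 9.469559669494629, -85.73739385604858)
```

View pics/c8.png

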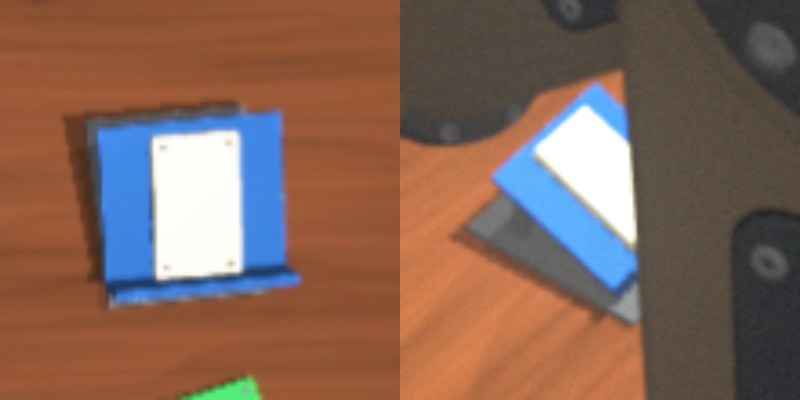

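Large cover lies flat, centred, with its lower edge at the backstop (top crop row 278); small cover held. Lay the small one, then pick the wide breaker.

Run:
```python
from h import *
h=-.0225
lay(.050,h,.010)
x,y,z=slopeR().inv().apply(manip.current_eef_pos()-SL)
manip.grip(.056); log('open'); manip.move_linear(sp(x,y,z+.12),v=.15)
p=np.array(PO['wide'][0]); manip.move_linear(list(manip.current_eef_pos()[:2])+[.19],v=.2)
if .028<x<.050: print(pick('wide',.010,.078,30,up=.16))
T=viewer.get_image("top")
m=slopeR().as_matrix();n=m[:,2]
def meas(seed,lo,hi,zz,w):
    c=blob("top",T,seed,lo,hi,w);P=rays("top",c);o=sp(0,0,zz)
    X=P[0]+P[1]*(((o-P[0])@n)/(P[1]@n))[:,None]; return rect(slopeR().inv().apply(X-SL))
print('large',meas((403,237),(0,0,150),(60,60,255),.01,30))
cv2.imwrite("pics/c9.png",cv2.resize(T[150:290,280:460],(720,560),interpolation=cv2.INTER_CUBIC)[:,:,::-1])
```

```text
27.99 above [ 0.476  -0.3466  0.142 ] w 0.0445 F [ 0.3  0.8 -0.2]
29.73 down True [ 0.5143 -0.3453  0.036 ] w 0.0449 F [ 0.6 -0.7  2. ]
slope z 0.009600690412358438
30.42 slide True [ 0.03547807  0.00075771 -0.01288784] [ 0.5007 -0.3453  0.031 ] w 0.045 F [1.7 2.1 5.1]
30.89 open [ 0.5009 -0.3456  0.0308] w 0.0561 F [-0.4 -0.3 -0.2]
35.62 at False [ 0.6471 -0.142   0.0102] w 0.0782 F [ 0.  -0.4 -0.3]
36.14 grip [ 0.6471 -0.142   0.0101] w 0.0536 F [-0.4  2.   2.6]
37.04 lift [ 0.6463 -0.1418  0.1586] w 0.0538 F [ 0.6  0.4 -4.4]
0.010178216624444208
large (array([5.24581947e-02, 4.49066162e-05]), 115.61206817626953, 64.11439514160156, -0.6891632080078125)
```

View pics/c9.png

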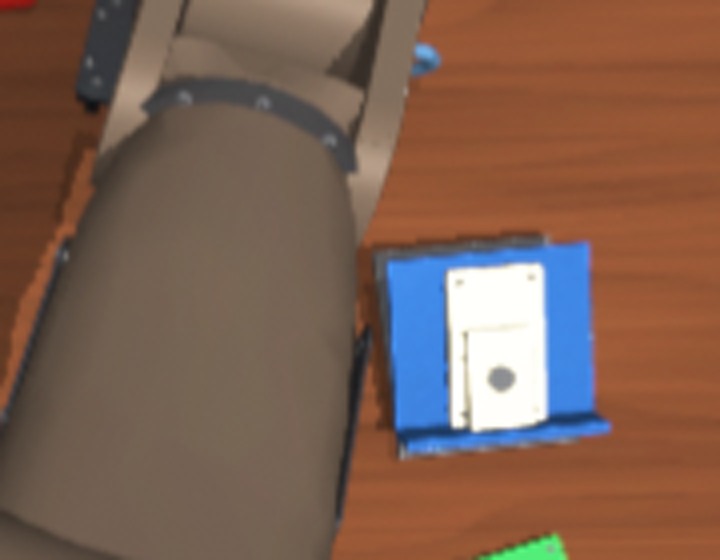

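Small cover sits on the large one, its mark at crop (501,378), lower edge against the backstop; breaker held at 53.8 mm. Now place it, then do the contactor.

```bash
cat >> h.py <<'E'
def place(off,zrel,opening):
    c,a=PO['tray']; d=np.array([np.cos(np.radians(a)),np.sin(np.radians(a)),0]); p=np.array(c)+off*d
    r=choose(p+[0,0,.16],down(a)); manip.move_ptp(p+[0,0,.16],r); log('above')
    manip.move_linear(p+[0,0,zrel+.016],v=.15)
    hit=manip.move_linear(p+[0,0,zrel-.010],v=.02,until_force=5); log('down',hit, 'expected',zrel+.004)
E
python3 - <<'E'
from h import *
place(.0475,.0102,0)
z=manip.current_eef_pos()[2]
if abs(z-.0142)<.005:
    manip.grip(.068); manip.move_linear(list(manip.current_eef_pos()[:2])+[.16],v=.2)
    print(pick('cont',.010,.068,30,up=.16))
    if manip.current_width()>.04:
        place(-.055,.010,0)
for n in("top","side"): cv2.imwrite(f"pics/{n}10.png",viewer.get_image(n)[:,:,::-1])
E
```

```text
39.19 above [0.5927 0.3378 0.1599] w 0.0534 F [ 0.1 -0.  -3.6]
40.96 down True expected 0.0142 [0.5925 0.3382 0.014 ] w 0.0537 F [-0.6 -0.4  5.1]
45.02 at False [0.6501 0.1527 0.0101] w 0.0677 F [-0.7 -1.2  0.6]
45.53 grip [0.6501 0.1528 0.0102] w 0.0448 F [-0.2  0.8  1.1]
46.43 lift [0.6493 0.1526 0.1586] w 0.0449 F [ 0.4 -1.2 -4.1]
0.01012782889995123
47.45 above [0.4927 0.3588 0.1595] w 0.045 F [-0.3 -0.  -3.9]
49.21 down True expected 0.014 [0.4922 0.3593 0.014 ] w 0.0451 F [ 0.5 -0.4  4.1]
```

Both seated at the expected height. Release, back away clear of the view, and check.

Run:
```python
from h import *
manip.grip(.06); manip.move_linear(list(manip.current_eef_pos()[:2])+[.2],v=.2)
manip.move_j([0.25,.1,1.7,0,1.3,0]); manip.sleep(.5); log()
T=viewer.get_image("top");S=viewer.get_image("side")
for n,i in(("top",T),("side",S)): cv2.imwrite(f"pics/{n}11.png",i[:,:,::-1])
c=np.zeros((600,800,3),np.uint8);c[:320,:]=cv2.resize(T[160:288,120:440],(800,320));c[320:,:420]=cv2.resize(S[260:400,100:310],(420,280));c[320:,420:]=cv2.resize(S[90:230,330:520],(380,280));cv2.imwrite("pics/c11.png",c[:,:,::-1])
```

```text
52.38 [0.4308 0.1781 0.3481] w 0.0601 F [ 0.4 -0.5 -0.7]
```

View pics/c11.png

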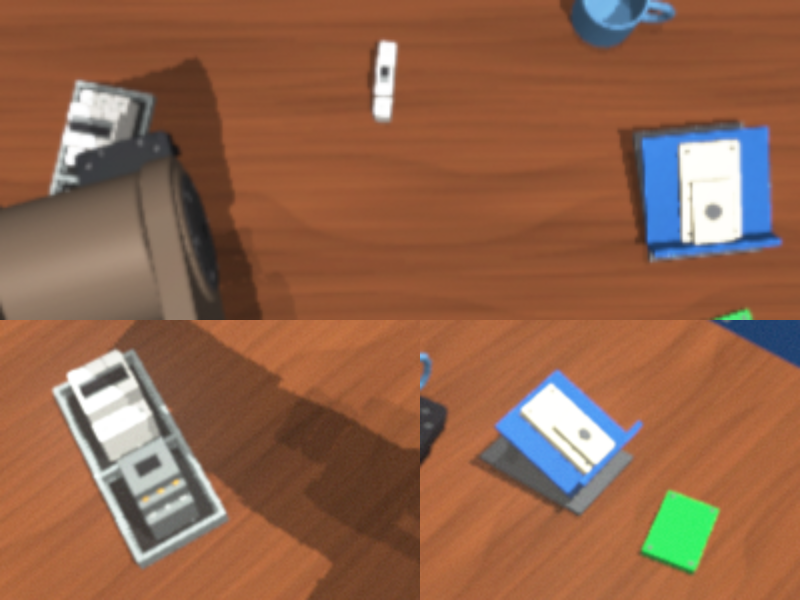

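The breaker and contactor stand in their bays (side crop (110,400) and (160,490)). Both covers lie stacked against the backstop, and the narrow breaker and mug look untouched.

```bash
python3 -c "
from h import *
print(order.job_done())"
```

```text
the job is handed in; nothing more can be done
None
```

I finished both kits and handed the job in at about 52 s of the 128 s allowed: the last camera pictures show all four parts in place, but `order.job_done()` returned no verdict.

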